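# Block heater: off, then hold the well cover over its screw holes

## Robot

A 6-joint arm with a two-finger parallel gripper is mounted at the origin on the work surface. World frame = base frame: x ahead of the robot, y to its left, z up, the work surface at z = 0. Lengths are in m, angles in degrees, forces in N, time in s.
With the tool pointing down it reaches from about 0.325 to 0.9 m from the base axis. Payload 6.1 kg.
Tool frame: the origin (TCP) lies on the centre line of the jaws, within the pads' length; the fingertips stand r.nose_length ahead of it and the grasp point (between the pads) lies 6 mm ahead of it (r.nose_length is the distance from the TCP to the fingertips, in m); z points along the fingers, x is the direction in which the jaws open and shut, and the axes are right-handed (so a half turn about z gives the same grasp; the last joint's range is limited). The gripper opens to 85 mm and grips with 20 to 120 N. Pads are 22 mm wide; open, the fingers measure 114 mm over their backs; the gripper's body (76 mm by 85 mm) begins 54 mm behind the grasp point. The pads swing forward as they close: fully open they stand 13 mm farther back than shut.
Start: joints at [-78.902, 12.628, 87.462, -0, 79.91, -7.225], TCP at [0.196, -0.593, 0.256] pointing down, gripper open.
Joint ranges: [-170.65, 170.65], [-52.31, 119.04], [5.05, 147.46], [-71.25, 251.25], [11.57, 151.72], [-153.62, 153.62]. Speed limits (degrees/s): [147.25, 147.25, 172.46, 180, 180, 180].

## Interface

Orientations are given as [roll, pitch, yaw] about the fixed x, y, z axes, in that order (R = Rz(yaw) Ry(pitch) Rx(roll)).
In Python, from cell import r gives the robot as it stands. The module is installed in compiled form; this text tells all that it offers.
- The arm moves only by the shell command python3 -m creep 'ROWS' [FORCE]. ROWS is JSON, a list of rows, each an object of numbers: "claw": the closure in counts, from 0 (fully open) to 255 (shut); "dx", "dy", "dz": the shift along the tool's x, y, z in mm; "wx", "wy", "wz": the turn, a rotation vector about the tool's x, y, z in rad. A call has 1 to 20 rows; each row shifts and turns the commanded pose from where the row before left it, along the tool's axes as they then stand; what a row does not reach is not made up. A row lasts 1/12 s, in which the tool goes at most 41.7 mm and 7.16 degrees, less where a joint would pass 70% of its speed; a pose out of reach is approached as far as the arm can. A call with a gripper value outside its range is refused whole. The fingers move at their own pace and stop on an object; FORCE is the grip in N (left out, the last holds). Time passes only in rows, so rows that do not move let the fingers close. It gives the time, the measured TCP pose, the force and the opening at its end, in the units of the state.
- r.get_obs(): the state, without advancing time (a new reading comes with each control period).
- r.camera(name): name is "scene" or "top" or "wrist"; returns a dict with "image" (400x640x3 uint8, red, green, blue), "z_map" (400x640 float32, m along the optical axis (not along the pixel's ray), 0 where there is no reading), "fx", "fy", "cx", "cy" (pixels), "rvec" (rotation vector, rad) and "tvec" (3), from world to camera coordinates, as OpenCV has them. Camera axes: x right, y down, z forward; pixel columns grow to the right and rows downward; lengths in m; the calibration is good to about 2 mm. A picture is of the moment at which its call begins.
- r.sign_off(): hands the job in, once; it reports no verdict.
The state is a dict: "t": time; "joints": joint angles; "qd": joint speeds; "joint_torque": joint torques, N m; "eef_pos": TCP position; "tcp_rot": TCP orientation; "force": force on the tool from outside, world axes, zero at the start; "ft_torque": the same for the moment, N m; "finger_gap": finger opening in m.
Only numpy, scipy, OpenCV 4.12 (cv2) and the standard library are available. Lean on these libraries where they do the work, as an engineer would, in place of code of your own. Each camera call takes 0.05 s, during which the arm holds its last target.

## Task

I am closing up the block heater: first turn its thermostat knob fully anticlockwise to the off stop. Then pick up the cover plate by its handle and hold it level about one centimetre above the steel rim of the well, not touching the rim, with its four screw holes lined up over the rim's four tapped holes (either way round will do), so that I can start the screws. Finish while still holding it steady there; leave the knob off and the other things on the bench undisturbed.

Things in the scene. Friction and masses are not known exactly. Their poses are not given: they have to be found in the camera images.
- heater: dry block heater, a white box fixed on the bench, 250 mm deep (x), 200 mm wide (y). Origin: centre of its footprint, on the bench; z up. Its front, facing -x, is a control deck 92 mm deep, top 65 mm above the bench, with the knob. Behind, the housing is 85 mm high and carries a flat steel rim 110 (x) x 150 (y) mm round the open well, rim top 93 mm above the bench, rim middle at x = +50, y = 0 mm
- knob (a joint): thermostat knob on the heater's deck, vertical axis. 0 rad = fully anticlockwise seen from above, against its end stop (off); grows as it is turned clockwise. It starts 0.7 to 1.4 rad from the stop, has a light friction of about 0.04 N m and stays where it is left
- knob_grip (a point): grip point on the knob's axis, 102 mm above the bench. The black knob is a 44 mm disc with an upright bar across it, 42 mm long, 14 mm thick, top 109 mm above the bench, free to grip down to the disc's top at 79 mm. The axes turn with the knob: x along the bar, y across its thickness, z up; a white line marks the bar's -x half
- plate: loose cover plate of the well, aluminium, 110 (x) x 150 (y) x 5 mm, about 0.3 kg, with a steel bow handle on its upper face. Starts flat on the bench, handle up. Origin at the middle of its underside, z along its upward normal; the centre of mass is on this axis
- plate_handle (a point): centre of the plate's handle bar, over the plate's middle, 35 mm above its underside. Square bar 10 x 10 mm, 100 mm long, on two 9 mm round legs at y = +45 and -45 mm; 25 mm is free between bar and plate. Axes as the plate's: x across the bar, y along it, z up
- rim_hole0 (a point): one of the four tapped screw holes (6 mm) in the top face of the heater's steel rim; the point is the centre of the hole's mouth, 93 mm above the bench. In the heater's axes it lies at x = 44 mm, y = 64 mm from the middle of the rim (rim middle: x = +50, y = 0 from the heater's origin)
- rim_hole1 (a point): one of the four tapped screw holes (6 mm) in the top face of the heater's steel rim; the point is the centre of the hole's mouth, 93 mm above the bench. In the heater's axes it lies at x = -44 mm, y = 64 mm from the middle of the rim (rim middle: x = +50, y = 0 from the heater's origin)
- rim_hole2 (a point): one of the four tapped screw holes (6 mm) in the top face of the heater's steel rim; the point is the centre of the hole's mouth, 93 mm above the bench. In the heater's axes it lies at x = -44 mm, y = -64 mm from the middle of the rim (rim middle: x = +50, y = 0 from the heater's origin)
- rim_hole3 (a point): one of the four tapped screw holes (6 mm) in the top face of the heater's steel rim; the point is the centre of the hole's mouth, 93 mm above the bench. In the heater's axes it lies at x = 44 mm, y = -64 mm from the middle of the rim (rim middle: x = +50, y = 0 from the heater's origin)
- plate_hole0 (a point): one of the four 9 mm screw holes through the cover plate; the point is the centre of the hole in the plate's upper face, 5 mm above its underside, at x = 44 mm, y = 64 mm from the plate's middle (z along the plate's upward normal)
- plate_hole1 (a point): one of the four 9 mm screw holes through the cover plate; the point is the centre of the hole in the plate's upper face, 5 mm above its underside, at x = -44 mm, y = 64 mm from the plate's middle (z along the plate's upward normal)
- plate_hole2 (a point): one of the four 9 mm screw holes through the cover plate; the point is the centre of the hole in the plate's upper face, 5 mm above its underside, at x = -44 mm, y = -64 mm from the plate's middle (z along the plate's upward normal)
- plate_hole3 (a point): one of the four 9 mm screw holes through the cover plate; the point is the centre of the hole in the plate's upper face, 5 mm above its underside, at x = 44 mm, y = -64 mm from the plate's middle (z along the plate's upward normal)
- beaker: bystander: empty glass beaker, 68 mm across, 95 mm high; origin at the centre of its underside
- screw_tray: bystander: small grey tray of screws, 85 x 65 x 16 mm; origin at the centre of its underside
- tube_rack: bystander: wooden test-tube rack, 200 (its x) x 56 x 70 mm, tubes up to 116 mm high; origin at the centre of its underside
Things that resemble listed ones, but are neither listed nor needed, are in the scene too. Of the things that look like the plate, the smallest one is meant.

How it is judged (in metres and radians):
On the way, in this order (a step that is already met when the one before it is completed fails the run):
1. the thermostat knob is turned fully anticlockwise to its stop, the cover plate still on the bench (value of joint knob below 0.08 rad and height (world z) of plate_handle below 0.045 m), for 0.2 s.
2. the cover plate is lifted off the bench (height (world z) of plate_handle above 0.08 m), for 0.2 s.
At the end, for the whole second after the job is handed in: Fingers hold the plate still (under 20 mm/s), level (0.1 rad), its underside at each hole 3 to 22 mm above the rim, all four holes within 4 mm horizontally of the tapped holes (either way round), plate not touching the heater, knob within 0.1 rad of its off stop (((horizontal distance between plate_hole0 and rim_hole0 below 0.004 m and horizontal distance between plate_hole1 and rim_hole1 below 0.004 m and horizontal distance between plate_hole2 and rim_hole2 below 0.004 m and horizontal distance between plate_hole3 and rim_hole3 below 0.004 m) or (horizontal distance between plate_hole0 and rim_hole2 below 0.004 m and horizontal distance between plate_hole1 and rim_hole3 below 0.004 m and horizontal distance between plate_hole2 and rim_hole0 below 0.004 m and horizontal distance between plate_hole3 and rim_hole1 below 0.004 m)) and z of plate_hole0 in the frame of heater between 0.101 and 0.12 m and z of plate_hole1 in the frame of heater between 0.101 and 0.12 m and z of plate_hole2 in the frame of heater between 0.101 and 0.12 m and z of plate_hole3 in the frame of heater between 0.101 and 0.12 m and angle between plate_handle's own z axis and vertical below 0.1 rad and contact force between plate and the fingers above 1 N and contact force between plate and heater below 0.2 N and linear speed of plate below 0.02 m/s and value of joint knob below 0.1 rad); the arm keeps its last pose, push and grip.
It fails at once if the beaker is disturbed (moved more than 30 mm or tipped) (distance of beaker from where it was at the start of the episode above 0.03 m or angle between beaker's own z axis and vertical above 0.5 rad).
It fails at once if the screw tray is disturbed (moved more than 30 mm or tipped) (distance of screw_tray from where it was at the start of the episode above 0.03 m or angle between screw_tray's own z axis and vertical above 0.5 rad).
It fails at once if the tube rack is disturbed (moved more than 30 mm or tipped) (distance of tube_rack from where it was at the start of the episode above 0.03 m or angle between tube_rack's own z axis and vertical above 0.5 rad).
It also fails if it takes over 53 s, if anything falls off the work surface, if the arm or the gripper's body presses on something with over 40 N, if the wrist force passes 120 N, or if a joint passes its speed limit or range.

## Working session

There is one attempt and no reset: what is moved stays moved. The work goes in short steps, Python scripts to look and compute and a shell command to move; the robot and the scene stay as the last step left them, time stands still between calls to the robot, and variables do not carry over. Pictures are saved under pics/ and viewed, and the job is handed in when it is done.

```bash
mkdir -p pics
cat > h.py <<'E'
import numpy as np,cv2
from cell import r
from scipy.spatial.transform import Rotation as Ro
def save(c,n,crop=None,k=1):
    im=c["image"][:,:,::-1]
    if crop: x0,y0,x1,y1=crop; im=im[y0:y1,x0:x1]
    if k!=1: im=cv2.resize(im,None,fx=k,fy=k,interpolation=cv2.INTER_NEAREST)
    cv2.imwrite("pics/"+n,im)
def RT(c): return cv2.Rodrigues(np.array(c["rvec"],float))[0],np.array(c["tvec"],float).reshape(3)
def ray(c,u,v):
    R,t=RT(c); d=R.T@np.array([(u-c["cx"])/c["fx"],(v-c["cy"])/c["fy"],1.]); return -R.T@t,d
def onz(c,u,v,z):
    o,d=ray(c,u,v); return o+d*(z-o[2])/d[2]
def zpt(c,u,v):
    o,d=ray(c,u,v); return o+d*c["z_map"][int(round(v)),int(round(u))]
def proj(c,P):
    R,t=RT(c); p=R@np.array(P)+t; return np.array([c["fx"]*p[0]/p[2]+c["cx"],c["fy"]*p[1]/p[2]+c["cy"]])
def cloud(c):
    R,t=RT(c); v,u=np.mgrid[0:400,0:640]; z=c["z_map"]
    p=np.stack([(u-c["cx"])/c["fx"]*z,(v-c["cy"])/c["fy"]*z,z],-1)
    return (p-t)@R
E
python3 - <<'E'
from h import *
for n in ["scene","top","wrist"]:
    c=r.camera(n); save(c,n+"0.png"); o,_=ray(c,0,0); print(n,o,c["fx"])
print(r.get_obs(), r.nose_length)
E
```

```text
scene [ 1.07735696 -0.05204078  0.85224288] 368.95254132824454
top [ 0.45964418 -0.03442657  1.16363904] 407.94706952974155
wrist [ 0.27090512 -0.56816575  0.37278595] 316.60626655000596
{'t': 0.15, 'joints': array([-7.89024262e+01,  1.26663901e+01,  8.75105878e+01, -3.91262123e-04,
        7.99100545e+01, -7.22552348e+00]), 'qd': array([ 0.04381269, -0.0653021 , -0.21425208,  0.05174526, -0.06921999,
       -0.04327732]), 'joint_torque': array([ 2.71786948e-04, -4.97484541e+01, -3.89904964e+01, -2.34222734e-04,
        7.17250805e-03, -1.14540595e-05]), 'eef_pos': array([ 0.19639066, -0.59289354,  0.2554351 ]), 'tcp_rot': array([-1.79989436e+02,  8.63897724e-02, -7.16768259e+01]), 'force': array([ 0.73700195, -0.42272364, -0.06123543]), 'ft_torque': array([-0.00145125,  0.01049295,  0.00286377]), 'finger_gap': 0.08570363922555412} 0.025
```

View pics/scene0.png

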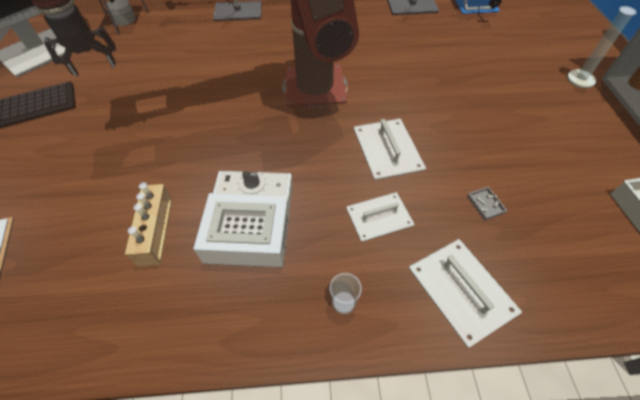

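View pics/top0.png

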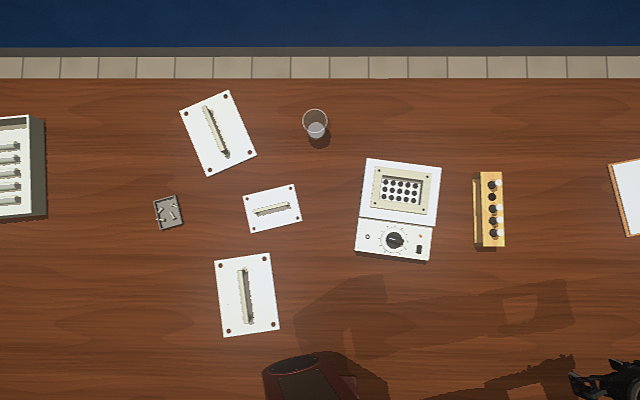

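View pics/wrist0.png

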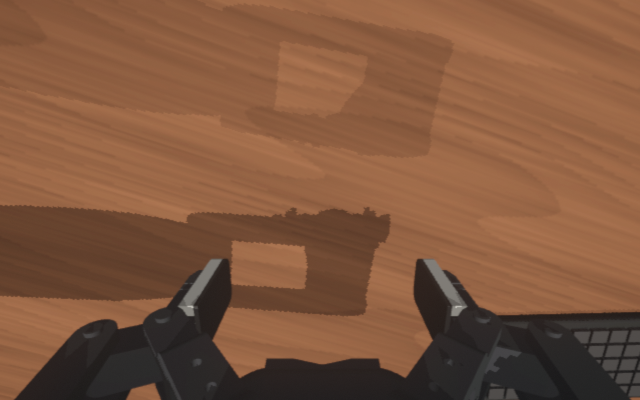

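The top view shows three plate-like things, at (218,133), (247,295) and (272,208). The one at (272,208) looks smallest. The heater is at (398,210) with its knob at (395,240), the beaker is at (315,124), the tray at (168,213) and the rack at (490,210). Next I measure sizes and check the choice in a crop.

Run:
```python
from h import *
c=r.camera("top"); np.savez("top.npz",**c)
save(c,"crop_top.png",(230,150,450,270),3.6)
hsv=cv2.cvtColor(c["image"],cv2.COLOR_RGB2HSV)
m=((hsv[...,1]<60)&(hsv[...,2]>150)).astype(np.uint8)
cs,_=cv2.findContours(m,cv2.RETR_EXTERNAL,cv2.CHAIN_APPROX_NONE)
for k in cs:
    if cv2.contourArea(k)<600: continue
    M=k[:,0].astype(float)
    if M[:,1].min()<80: continue
    P=np.array([onz(c,u,v,0.005)[:2] for u,v in M])*1000
    print(M.mean(0), cv2.minAreaRect(P.astype(np.float32)))
P=cloud(c)
for n,(u,v) in dict(small=(252,200),handle=(272,210),rim=(378,190),deck=(375,252),house=(365,215),knob=(395,239)).items(): print(n,P[v,u])
s=r.camera("scene"); save(s,"crop_scene.png",(190,160,430,280),3.3); np.savez("scene.npz",**s)
```

```text
[246.2835249  294.67049808] ((318.018310546875, 203.3736572265625), (215.8021240234375, 159.2726287841797), 9.109453201293945)
[393.04285714 238.5       ] ((477.58868408203125, -208.43618774414062), (211.0518798828125, 94.3426742553711), 82.62333679199219)
[272.12716763 208.04046243] ((561.875244140625, 136.69329833984375), (111.04572296142578, 152.45541381835938), 14.475180625915527)
[629.89772727 193.91477273] ((600.2496948242188, -885.772705078125), (202.0256805419922, 77.72802734375), 10.611340522766113)
[400.2490566  191.66792453] ((611.4491577148438, -229.61370849609375), (217.33212280273438, 169.6917724609375), 82.60608673095703)
[ 13.71711712 164.86666667] ((684.7448120117188, 894.421875), (293.45318603515625, 90.91192626953125), 5.807985305786133)
[217.39647577 132.78854626] ((781.81298828125, 300.09930419921875), (215.18780517578125, 158.5130615234375), 24.458587646484375)
small [0.58398941 0.19362653 0.00611857]
handle [0.55589017 0.13604363 0.00308148]
rim [ 0.60332958 -0.15661071  0.09277461]
deck [ 0.44011428 -0.15102681  0.06608552]
house [ 0.53759152 -0.12303513  0.08384992]
knob [ 0.47452901 -0.19782398  0.10897486]
```

View pics/crop_top.png

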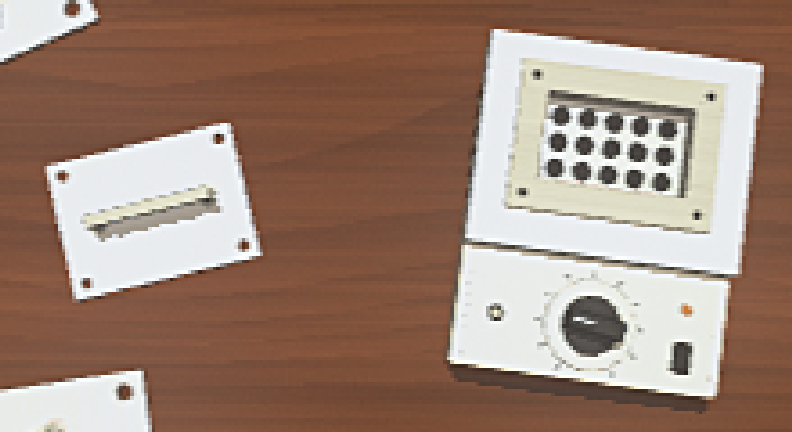

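View pics/crop_scene.png

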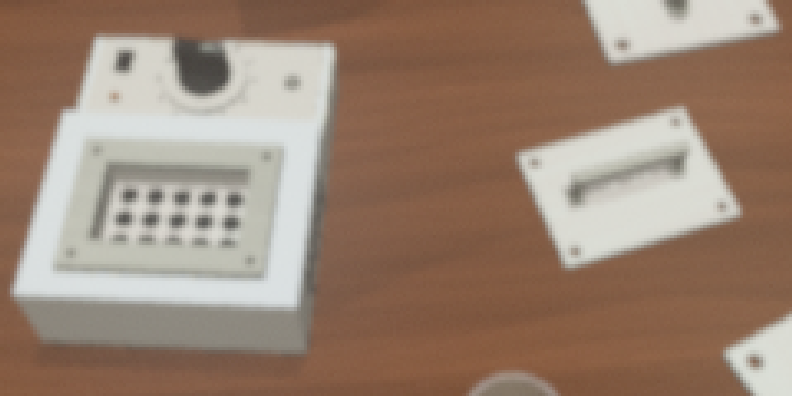

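The small plate measures 111×152 mm, which matches; the other two are about 216×159. Now I take the heater and plate frames from the holes, using both views.

```bash
cat >> h.py <<'E'
def tri(views): # [(c,u,v)]
    A=np.zeros((3,3));b=np.zeros(3)
    for c,u,v in views:
        o,d=ray(c,u,v); d=d/np.linalg.norm(d); Q=np.eye(3)-np.outer(d,d); A+=Q;b+=Q@o
    p=np.linalg.solve(A,b)
    return p,[np.round(proj(c,p)-[u,v],1).tolist() for c,u,v in views]
def blob(c,u,v,w=5,dark=True):
    "centroid of darkest blob near (u,v)"
    g=cv2.cvtColor(c["image"],cv2.COLOR_RGB2GRAY).astype(float)
    u0,v0=int(round(u)),int(round(v)); s=g[v0-w:v0+w+1,u0-w:u0+w+1]
    s=np.median(s)-s if dark else s-np.median(s)
    s=np.where(s>0.35*s.max(),s,0).astype(np.float32)
    n,l=cv2.connectedComponents((s>0).astype(np.uint8)); pk=np.unravel_index(s.argmax(),s.shape)
    s=np.where(l==l[pk],s,0); yy,xx=np.mgrid[-w:w+1,-w:w+1]
    return u0+(s*xx).sum()/s.sum(), v0+(s*yy).sum()/s.sum()
def fit2(model,pts):
    m=np.array(model,float)[:,:2];p=np.array(pts)[:,:2]; mc,pc=m.mean(0),p.mean(0)
    a,b=m-mc,p-pc; th=np.arctan2((a[:,0]*b[:,1]-a[:,1]*b[:,0]).sum(),(a*b).sum())
    Rm=np.array([[np.cos(th),-np.sin(th)],[np.sin(th),np.cos(th)]]); t=pc-Rm@mc
    return t,np.degrees(th),np.linalg.norm((Rm@m.T).T+t-p,axis=1)
HOL=[(.044,.064),(-.044,.064),(-.044,-.064),(.044,-.064)]
E
python3 - <<'E'
from h import *
t=dict(np.load("top.npz"));s=dict(np.load("scene.npz"))
def T(x,y): return 230+x/3.6,150+y/3.6
def S(x,y): return 190+x/3.3,160+y/3.3
# order hole0(+x,+y): top image up-left, hole1 down-left, hole2 down-right, hole3 up-right
rimT=[(537,74),(522,191),(697,215),(711,97)]; plT=[(63,175),(87,283),(244,245),(218,138)]
rimS=[(250,261),(266,157),(97,150),(70,253)]; plS=[(722,207),(676,122),(534,162),(575,251)]
for n,a,b in(("rim",rimT,rimS),("plate",plT,plS)):
    P=[]
    for i in range(4):
        at=blob(t,*T(*a[i]),3); bs=blob(s,*S(*b[i]),3)
        p,e=tri([(t,*at),(s,*bs)]); P.append(p); print(n,i,np.round(at,1),np.round(bs,1),np.round(p*1000,1),e)
    print(fit2(HOL,P))
    Z=.093 if n=="rim" else .005
    print("top only",fit2(HOL,[onz(t,*blob(t,*T(*q),3),Z) for q in a]))
w=r.camera("wrist"); R,tt=RT(w); print("wrist axis",R[2], "in world; img right",R[0])
E
```

```text
rim 0 [378.6 170. ] [265.1 238.3] [ 656.  -157.6   96.5] [[-0.1, 0.0], [-0.1, 0.0]]
rim 1 [374.5 202.6] [270.3 206.9] [ 569.5 -146.2   96.7] [[-0.3, 0.0], [-0.3, 0.0]]
rim 2 [423.  209.3] [218.8 204.9] [ 552.7 -272.9   96.2] [[-0.2, 0.0], [-0.2, 0.0]]
rim 3 [426.9 176.3] [210.8 236. ] [ 639.8 -284.2   96.8] [[-0.2, 0.0], [-0.2, 0.0]]
(array([ 0.60449853, -0.21522172]), np.float64(-7.452313301143922), array([0.00042191, 0.00034689, 0.0001355 , 0.00016631]))
top only (array([ 0.60502789, -0.21633977]), np.float64(-7.402988653347301), array([0.00028547, 0.00029697, 0.00016312, 0.00014452]))
plate 0 [246.8 198.3] [411.  225.9] [591.  215.8  -8.6] [[-1.4, -0.2], [-1.5, 0.1]]
plate 1 [255.8 232. ] [398.  194.4] [494.2 191.    4.4] [[-3.6, -0.6], [-3.7, 0.2]]
plate 2 [297.1 217.5] [351.3 208.8] [534.5  63.8   8.5] [[-0.2, -0.0], [-0.2, 0.0]]
plate 3 [290.1 187.9] [363.9 235.6] [619.4  85.7   7.9] [[-0.3, -0.0], [-0.4, 0.0]]
(array([0.55979654, 0.13907776]), np.float64(14.772422111105742), array([0.00615638, 0.00681544, 0.00236092, 0.002842  ]))
top only (array([0.55895301, 0.13453844]), np.float64(16.350518725477553), array([0.00566082, 0.00679392, 0.00285501, 0.00073628]))
wrist axis [-0.28950149 -0.09452643 -0.95249863] in world; img right [ 0.31580381 -0.94882276 -0.00182346]
```

The rim holes fit to 0.4 mm: rim middle (0.605, -0.216), yaw -7.4°. Triangulated height is 96 mm against the stated 93, which is within calibration. I go over the knob for a close look, rotating so the jaws cross the bar.

```bash
python3 -m creep '[{"dx":-24,"dy":-32.3},{"dx":-24,"dy":-32.3},{"dx":-24,"dy":-32.3},{"dx":-24,"dy":-32.3},{"dx":-24,"dy":-32.3},{"dx":-24,"dy":-32.3},{"dx":-24,"dy":-32.3},{"dx":-24,"dy":-32.3},{"dx":-24,"dy":-32.3},{"dx":-24,"dy":-32.3},{"dx":-24,"dy":-32.3},{"dx":-24,"dy":-32.3}]'
python3 -m creep '[{"wz":-0.108},{"wz":-0.108},{"wz":-0.108},{"wz":-0.108},{"wz":-0.108},{"wz":-0.108},{"wz":-0.108},{"wz":-0.108},{"wz":-0.108},{},{}]'
python3 - <<'E'
from h import *
c=r.camera("wrist"); np.savez("w1.npz",**c); save(c,"w1.png"); print(r.get_obs()["eef_pos"],r.get_obs()["tcp_rot"])
E
```

```text
[ 0.19646995 -0.59320026  0.25605688] [-1.79997488e+02  2.40972390e-02 -7.16761614e+01]validation failed for argument at $[0]...
validation failed for argument at $[0]...
```

View pics/w1.png

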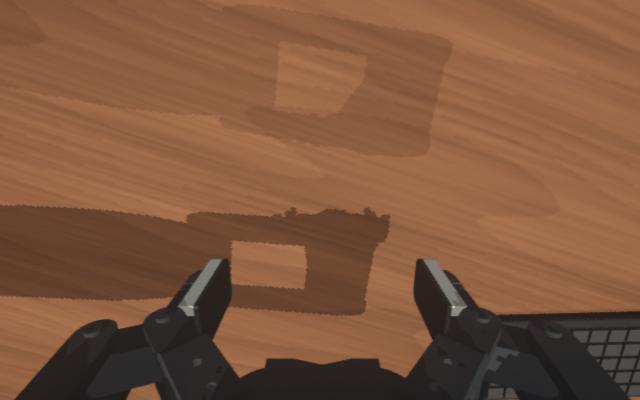

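The rows were refused and the arm has not moved. Each row probably needs all its keys, so I try one.

```bash
python3 -m creep '[{"claw":0,"dx":-24,"dy":-32.3,"dz":0,"wx":0,"wy":0,"wz":0}]'
```

```text
t: 0.43
eef_pos: [0.2164, -0.5638, 0.2558]
tcp_rot: [179.9, -0.1, -72.0]
force: [0.3, 0.6, 0.5]
finger_gap: 0.0851
```

```bash
python3 -m creep '[{"claw":0,"dx":-24,"dy":-32.3,"dz":0,"wx":0,"wy":0,"wz":0},{"claw":0,"dx":-24,"dy":-32.3,"dz":0,"wx":0,"wy":0,"wz":0},{"claw":0,"dx":-24,"dy":-32.3,"dz":0,"wx":0,"wy":0,"wz":0},{"claw":0,"dx":-24,"dy":-32.3,"dz":0,"wx":0,"wy":0,"wz":0},{"claw":0,"dx":-24,"dy":-32.3,"dz":0,"wx":0,"wy":0,"wz":0},{"claw":0,"dx":-24,"dy":-32.3,"dz":0,"wx":0,"wy":0,"wz":0},{"claw":0,"dx":-24,"dy":-32.3,"dz":0,"wx":0,"wy":0,"wz":0},{"claw":0,"dx":-24,"dy":-32.3,"dz":0,"wx":0,"wy":0,"wz":0},{"claw":0,"dx":-24,"dy":-32.3,"dz":0,"wx":0,"wy":0,"wz":0},{"claw":0,"dx":-24,"dy":-32.3,"dz":0,"wx":0,"wy":0,"wz":0},{"claw":0,"dx":-24,"dy":-32.3,"dz":0,"wx":0,"wy":0,"wz":0}]'
python3 -m creep '[{"claw":0,"dx":0,"dy":0,"dz":0,"wx":0,"wy":0,"wz":-0.108},{"claw":0,"dx":0,"dy":0,"dz":0,"wx":0,"wy":0,"wz":-0.108},{"claw":0,"dx":0,"dy":0,"dz":0,"wx":0,"wy":0,"wz":-0.108},{"claw":0,"dx":0,"dy":0,"dz":0,"wx":0,"wy":0,"wz":-0.108},{"claw":0,"dx":0,"dy":0,"dz":0,"wx":0,"wy":0,"wz":-0.108},{"claw":0,"dx":0,"dy":0,"dz":0,"wx":0,"wy":0,"wz":-0.108},{"claw":0,"dx":0,"dy":0,"dz":0,"wx":0,"wy":0,"wz":-0.108},{"claw":0,"dx":0,"dy":0,"dz":0,"wx":0,"wy":0,"wz":-0.108},{"claw":0,"dx":0,"dy":0,"dz":0,"wx":0,"wy":0,"wz":-0.108},{"claw":0,"dx":0,"dy":0,"dz":0,"wx":0,"wy":0,"wz":0}]'
python3 - <<'E'
from h import *
c=r.camera("wrist"); np.savez("w1.npz",**c); save(c,"w1.png"); print(r.get_obs()["eef_pos"],r.get_obs()["tcp_rot"],r.get_obs()["t"])
E
```

```text
t: 1.35
eef_pos: [0.4747, -0.1962, 0.2566]
tcp_rot: [-180.0, -0.0, -71.7]
force: [0.8, -0.2, 0.2]
finger_gap: 0.0857
t: 2.18
eef_pos: [0.4739, -0.198, 0.2564]
tcp_rot: [180.0, -0.0, -15.8]
force: [0.1, -0.2, -0.6]
finger_gap: 0.0853
[ 0.47390968 -0.19806052  0.25638273] [ 1.79997948e+02 -1.01877688e-02 -1.61008850e+01] 2.2333
```

View pics/w1.png

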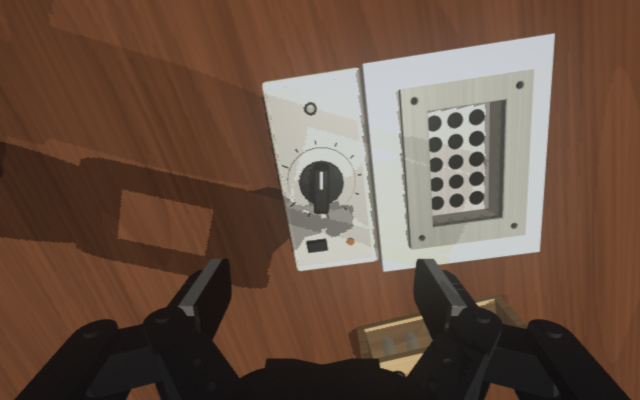

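The wrist view shows the knob disc centred near (321,182) and the bar nearly vertical in the image, with its white line up. The rim holes are at (414,101), (520,85), (514,226) and (421,238).

Run:
```python
from h import *
c=dict(np.load("w1.npz")); P=cloud(c)
# rim holes
q=[(520,85),(414,101),(421,238),(514,226)]
b=[blob(c,*x,6) for x in q]; X=[onz(c,*x,.093) for x in b]
print(np.round(b,1).tolist(), fit2(HOL,X))
m=(P[...,2]>.100)&(P[...,2]<.120)&(c["z_map"]>0)
mm=np.zeros_like(m); mm[140:230,280:360]=m[140:230,280:360]
pts=P[mm]; print(len(pts),np.median(pts[:,2]))
rc=cv2.minAreaRect((pts[:,:2]*1000).astype(np.float32)); print("bar",rc)
# dark disc ring
g=cv2.cvtColor(c["image"],cv2.COLOR_RGB2GRAY)
d=np.zeros_like(m); d[140:230,280:360]=((P[...,2]>.070)&(P[...,2]<.09))[140:230,280:360]&(g<70)[140:230,280:360]
pd=P[d]; print("disc z",np.median(pd[:,2]),pd[:,:2].min(0),pd[:,:2].max(0))
# white line
wl=np.zeros(m.shape,np.uint8); wl[165:200,312:332]=(g[165:200,312:332]>150)
v,u=np.nonzero(wl); print("line",u.mean(),v.mean(),len(u)); print(onz(c,u.mean(),v.mean(),.109))
t=dict(np.load("top.npz")); gt=cv2.cvtColor(t["image"],cv2.COLOR_RGB2GRAY)
save(c,"w1c.png",(270,130,370,230),6)
```

```text
[[519.3, 84.6], [413.9, 100.6], [421.5, 237.4], [513.6, 225.2]] (array([ 0.60520617, -0.21336339]), np.float64(-7.35429083530525), array([0.00027138, 0.00025016, 0.00027661, 0.00025088]))
736 0.10847683072875636
bar ((474.2835998535156, -195.99525451660156), (40.96745300292969, 13.424210548400879), 74.12477111816406)
disc z 0.0788631893602768 [ 0.45336418 -0.21656528] [ 0.48997252 -0.1754107 ]
line 321.0 180.0 51
[ 0.47662121 -0.1859322   0.109     ]
```

View pics/w1c.png

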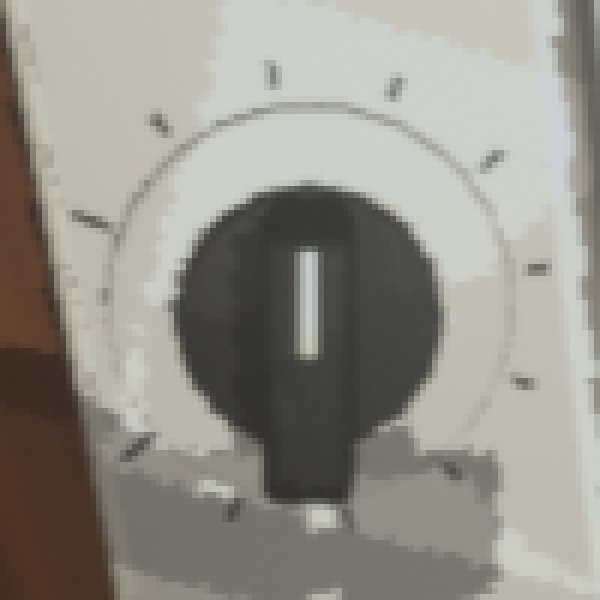

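The knob centre is (0.4743, -0.1960), the bar lies at 74.1°, its top is at 108.5 mm and the disc at 79 mm, all as described. I part-close the jaws to clear the housing step (49 mm away), then descend.

```bash
python3 -m creep '[{"claw":125,"dx":0,"dy":-2,"dz":0,"wx":0,"wy":0,"wz":0},{"claw":125,"dx":0,"dy":0,"dz":25,"wx":0,"wy":0,"wz":0},{"claw":125,"dx":0,"dy":0,"dz":25,"wx":0,"wy":0,"wz":0},{"claw":125,"dx":0,"dy":0,"dz":25,"wx":0,"wy":0,"wz":0},{"claw":125,"dx":0,"dy":0,"dz":25,"wx":0,"wy":0,"wz":0},{"claw":125,"dx":0,"dy":0,"dz":15,"wx":0,"wy":0,"wz":0},{"claw":125,"dx":0,"dy":0,"dz":0,"wx":0,"wy":0,"wz":0}]' 40
python3 - <<'E'
from h import *
c=r.camera("wrist"); save(c,"w2.png")
E
```

```text
t: 2.82
eef_pos: [0.472, -0.1945, 0.1373]
tcp_rot: [-179.9, 0.4, -16.1]
force: [0.1, -0.2, -0.2]
finger_gap: 0.0439
```

View pics/w2.png

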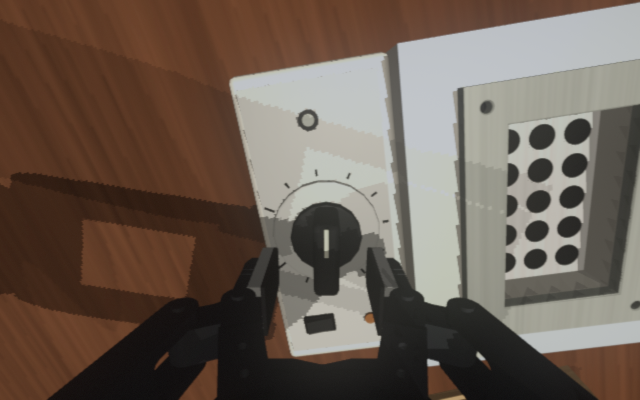

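```bash
python3 -m creep '[{"claw":125,"dx":0,"dy":0,"dz":15,"wx":0,"wy":0,"wz":0},{"claw":125,"dx":0,"dy":0,"dz":14,"wx":0,"wy":0,"wz":0},{"claw":125,"dx":0,"dy":0,"dz":0,"wx":0,"wy":0,"wz":0},{"claw":125,"dx":0,"dy":0,"dz":0,"wx":0,"wy":0,"wz":0}]'
```

```text
t: 3.2
eef_pos: [0.4748, -0.1963, 0.1132]
tcp_rot: [180.0, -0.0, -16.0]
force: [-0.6, -0.2, -0.6]
finger_gap: 0.0434
```

Positioned right over the axis. Now I close.

```bash
python3 -m creep '[{"claw":255,"dx":0,"dy":0,"dz":2,"wx":0,"wy":0,"wz":0},{"claw":255,"dx":0,"dy":0,"dz":0,"wx":0,"wy":0,"wz":0},{"claw":255,"dx":0,"dy":0,"dz":0,"wx":0,"wy":0,"wz":0},{"claw":255,"dx":0,"dy":0,"dz":0,"wx":0,"wy":0,"wz":0},{"claw":255,"dx":0,"dy":0,"dz":0,"wx":0,"wy":0,"wz":0},{"claw":255,"dx":0,"dy":0,"dz":0,"wx":0,"wy":0,"wz":0}]' 40
```

```text
t: 3.7
eef_pos: [0.4737, -0.1961, 0.1118]
tcp_rot: [180.0, 0.1, -16.0]
force: [-7.7, 2.2, 8.8]
finger_gap: 0.0132
```

```bash
python3 -m creep '[{"claw":255,"dx":0,"dy":0,"dz":-1,"wx":0,"wy":0,"wz":-0.08},{"claw":255,"dx":0,"dy":0,"dz":0,"wx":0,"wy":0,"wz":-0.08},{"claw":255,"dx":0,"dy":0,"dz":0,"wx":0,"wy":0,"wz":-0.08},{"claw":255,"dx":0,"dy":0,"dz":0,"wx":0,"wy":0,"wz":-0.08},{"claw":255,"dx":0,"dy":0,"dz":0,"wx":0,"wy":0,"wz":-0.08},{"claw":255,"dx":0,"dy":0,"dz":0,"wx":0,"wy":0,"wz":-0.08},{"claw":255,"dx":0,"dy":0,"dz":0,"wx":0,"wy":0,"wz":-0.08},{"claw":255,"dx":0,"dy":0,"dz":0,"wx":0,"wy":0,"wz":-0.08}]'; python3 -c "
from h import *
o=r.get_obs();print(o['ft_torque'],o['force'],o['tcp_rot'])"
```

```text
t: 4.37
eef_pos: [0.4729, -0.196, 0.1117]
tcp_rot: [-179.9, 0.2, 20.9]
force: [-8.9, -0.6, 4.8]
finger_gap: 0.0134
[ 0.11052339  1.25882838 -0.00300959] [-8.90735502 -0.64676747  4.79844642] [-179.8944487     0.18483381   20.90607452]
```

```bash
for i in 1; do python3 -m creep '[{"claw":255,"dx":0,"dy":0,"dz":0,"wx":0,"wy":0,"wz":-0.06},{"claw":255,"dx":0,"dy":0,"dz":0,"wx":0,"wy":0,"wz":-0.06},{"claw":255,"dx":0,"dy":0,"dz":0,"wx":0,"wy":0,"wz":-0.06},{"claw":255,"dx":0,"dy":0,"dz":0,"wx":0,"wy":0,"wz":-0.06}]'; done; python3 -c "
from h import *
o=r.get_obs();print(o['ft_torque'],o['force'],o['tcp_rot'])
save(r.camera('wrist'),'w3.png')"
```

```text
t: 4.7
eef_pos: [0.4727, -0.1961, 0.1118]
tcp_rot: [-179.8, 0.2, 34.6]
force: [-10.0, 0.9, 4.7]
finger_gap: 0.0133
[ 0.02447031  1.44606858 -0.10881333] [-9.99247491  0.90180115  4.65685954] [-179.84387128    0.1838416    34.59997898]
```

View pics/w3.png

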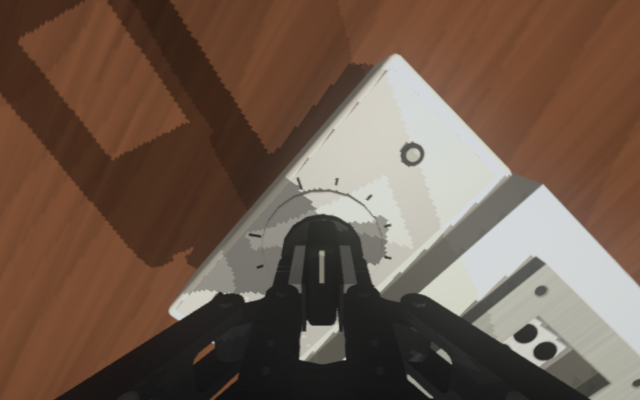

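The knob turns with the gripper (the white line stays upright in the image). I continue until torque about z shows the stop.

```bash
python3 -m creep '[{"claw":255,"dx":0,"dy":0,"dz":0,"wx":0,"wy":0,"wz":-0.06},{"claw":255,"dx":0,"dy":0,"dz":0,"wx":0,"wy":0,"wz":-0.06},{"claw":255,"dx":0,"dy":0,"dz":0,"wx":0,"wy":0,"wz":-0.06}]'; python3 -c "
from h import *
o=r.get_obs();print(o['ft_torque'],o['force'],o['tcp_rot'])"
```

```text
t: 5.0
eef_pos: [0.4725, -0.1962, 0.1118]
tcp_rot: [-179.8, 0.2, 44.9]
force: [-9.3, -0.8, 5.9]
finger_gap: 0.0128
[-0.0117069   1.62286497 -0.09000171] [-9.31276381 -0.80748521  5.93441557] [-1.79803140e+02  1.77744600e-01  4.49174535e+01]
```

```bash
python3 -m creep '[{"claw":255,"dx":0,"dy":0,"dz":0,"wx":0,"wy":0,"wz":-0.06},{"claw":255,"dx":0,"dy":0,"dz":0,"wx":0,"wy":0,"wz":-0.06},{"claw":255,"dx":0,"dy":0,"dz":0,"wx":0,"wy":0,"wz":-0.06}]'; python3 -c "
from h import *
o=r.get_obs();print(o['ft_torque'],o['force'],o['tcp_rot'])"
```

```text
t: 5.25
eef_pos: [0.4724, -0.1963, 0.1118]
tcp_rot: [-179.8, 0.1, 55.2]
force: [-11.4, -0.7, 6.2]
finger_gap: 0.0134
[-0.09615677  1.76836011 -1.26465211] [-11.44273202  -0.68220156   6.21596965] [-1.79762625e+02  1.42057797e-01  5.51640370e+01]
```

The torque jumped to -1.26 N m: this is the stop, after about 1.24 rad. I nudge a little more, hold, and look.

```bash
python3 -m creep '[{"claw":255,"dx":0,"dy":0,"dz":0,"wx":0,"wy":0,"wz":-0.05},{"claw":255,"dx":0,"dy":0,"dz":0,"wx":0,"wy":0,"wz":0},{"claw":255,"dx":0,"dy":0,"dz":0,"wx":0,"wy":0,"wz":0},{"claw":255,"dx":0,"dy":0,"dz":0,"wx":0,"wy":0,"wz":0}]'; python3 -c "
from h import *
o=r.get_obs();print(o['ft_torque'],o['force'],o['tcp_rot'])
save(r.camera('wrist'),'w4.png')"
```

```text
t: 5.58
eef_pos: [0.4724, -0.1964, 0.1118]
tcp_rot: [-179.7, 0.1, 57.6]
force: [-11.1, -1.7, 7.4]
finger_gap: 0.0132
[-0.05556561  1.81108188 -2.13702116] [-11.10237088  -1.66799654   7.38414679] [-1.79749265e+02  7.10808631e-02  5.76491856e+01]
```

View pics/w4.png

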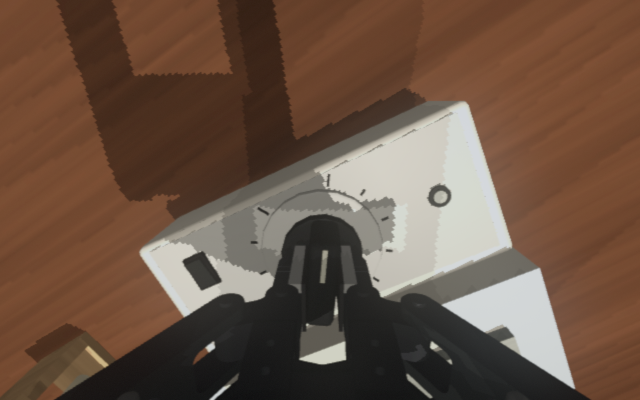

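The bar is yawed slightly from the jaws, so the stop is holding it. I unwind a touch, open partly, go straight up and check.

```bash
python3 -m creep '[{"claw":255,"dx":0,"dy":0,"dz":0,"wx":0,"wy":0,"wz":0.03},{"claw":120,"dx":0,"dy":0,"dz":0,"wx":0,"wy":0,"wz":0},{"claw":120,"dx":0,"dy":0,"dz":0,"wx":0,"wy":0,"wz":0},{"claw":120,"dx":0,"dy":0,"dz":0,"wx":0,"wy":0,"wz":0},{"claw":120,"dx":0,"dy":0,"dz":-15,"wx":0,"wy":0,"wz":0},{"claw":120,"dx":0,"dy":0,"dz":-30,"wx":0,"wy":0,"wz":0},{"claw":120,"dx":0,"dy":0,"dz":-35,"wx":0,"wy":0,"wz":0},{"claw":120,"dx":0,"dy":0,"dz":-35,"wx":0,"wy":0,"wz":0},{"claw":120,"dx":0,"dy":0,"dz":-35,"wx":0,"wy":0,"wz":0},{"claw":0,"dx":0,"dy":0,"dz":0,"wx":0,"wy":0,"wz":0},{"claw":0,"dx":0,"dy":0,"dz":0,"wx":0,"wy":0,"wz":0}]'
python3 - <<'E'
from h import *
c=r.camera('wrist'); np.savez("w5.npz",**c); save(c,'w5.png'); P=cloud(c)
m=(P[...,2]>.100)&(P[...,2]<.120)&(np.hypot(P[...,0]-.474,P[...,1]+.196)<.03)
print(cv2.minAreaRect((P[m][:,:2]*1000).astype(np.float32)), m.sum(), r.get_obs()["tcp_rot"],r.get_obs()["eef_pos"])
E
```

```text
t: 6.55
eef_pos: [0.4761, -0.1968, 0.2646]
tcp_rot: [179.6, -0.0, 56.3]
force: [-0.4, 0.0, -0.9]
finger_gap: 0.0676
((473.677001953125, -196.29652404785156), (13.95569896697998, 42.188682556152344), 52.805389404296875) 692 [ 1.79861886e+02 -1.51243131e-02  5.62450524e+01] [ 0.4750235  -0.19618619  0.26223884]
```

View pics/w5.png

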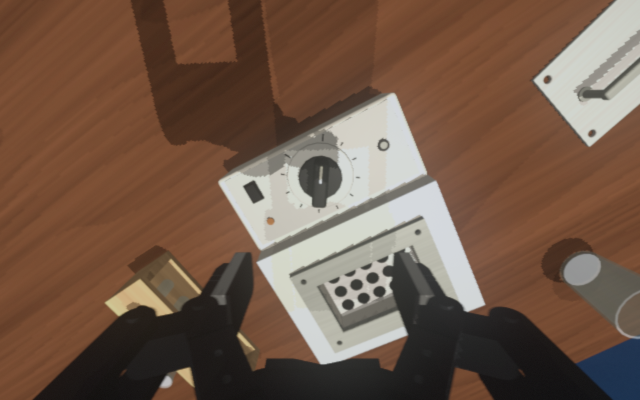

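Run:
```python
from h import *
c=dict(np.load("w1.npz"))
for x,y in [(90,217),(160,125),(272,75),(395,88),(490,160),(540,267),(522,380),(455,468),(232,508),(140,445)]:
    p=onz(c,270+x/6,130+y/6,.065)-np.array([.4740,-.1962,0]); print(np.round(np.hypot(*p[:2])*1000,1), np.round(np.degrees(np.arctan2(p[1],p[0]))+7.4,1))
c=dict(np.load("w5.npz")); save(c,"w5c.png",(265,120,375,230),5)
```

```text
38.5 150.9
37.6 121.6
37.4 90.7
37.6 59.8
37.6 29.7
38.9 -0.5
38.9 -29.9
39.2 -58.4
39.7 -117.8
38.8 -146.4
```

View pics/w5c.png

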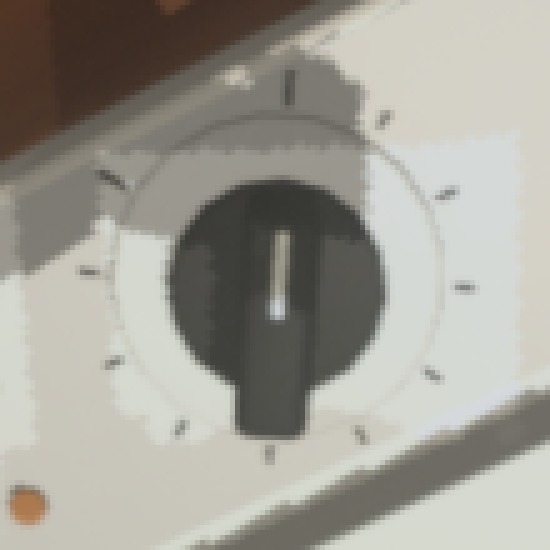

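The dial's end tick is at 150.9° in the heater frame and the pointer at 150.2°, so the knob is off. On to the plate.

```bash
python3 -m creep '[{"claw":0,"dx":0,"dy":0,"dz":0,"wx":0,"wy":0,"wz":0.104},{"claw":0,"dx":0,"dy":0,"dz":0,"wx":0,"wy":0,"wz":0.104},{"claw":0,"dx":0,"dy":0,"dz":0,"wx":0,"wy":0,"wz":0.104},{"claw":0,"dx":0,"dy":0,"dz":0,"wx":0,"wy":0,"wz":0.104},{"claw":0,"dx":0,"dy":0,"dz":0,"wx":0,"wy":0,"wz":0.104},{"claw":0,"dx":0,"dy":0,"dz":0,"wx":0,"wy":0,"wz":0.104},{"claw":0,"dx":0,"dy":0,"dz":0,"wx":0,"wy":0,"wz":0.104},{"claw":0,"dx":18.6,"dy":-33.4,"dz":0,"wx":0,"wy":0,"wz":0},{"claw":0,"dx":18.6,"dy":-33.4,"dz":0,"wx":0,"wy":0,"wz":0},{"claw":0,"dx":18.6,"dy":-33.4,"dz":0,"wx":0,"wy":0,"wz":0},{"claw":0,"dx":18.6,"dy":-33.4,"dz":0,"wx":0,"wy":0,"wz":0},{"claw":0,"dx":18.6,"dy":-33.4,"dz":0,"wx":0,"wy":0,"wz":0},{"claw":0,"dx":18.6,"dy":-33.4,"dz":0,"wx":0,"wy":0,"wz":0},{"claw":0,"dx":18.6,"dy":-33.4,"dz":0,"wx":0,"wy":0,"wz":0},{"claw":0,"dx":18.6,"dy":-33.4,"dz":0,"wx":0,"wy":0,"wz":0},{"claw":0,"dx":18.6,"dy":-33.4,"dz":0,"wx":0,"wy":0,"wz":0},{"claw":0,"dx":0,"dy":0,"dz":0,"wx":0,"wy":0,"wz":0},{"claw":0,"dx":0,"dy":0,"dz":0,"wx":0,"wy":0,"wz":0}]'
python3 - <<'E'
from h import *
c=r.camera('wrist'); np.savez("w6.npz",**c); save(c,'w6.png')
print(r.get_obs()["tcp_rot"],r.get_obs()["eef_pos"])
E
```

```text
t: 8.1
eef_pos: [0.5601, 0.1389, 0.2586]
tcp_rot: [-180.0, 0.2, 14.7]
force: [-0.3, -0.3, 0.3]
finger_gap: 0.0854
[-179.99031504    0.22928931   14.62524887] [0.56017228 0.13741045 0.25892996]
```

View pics/w6.png

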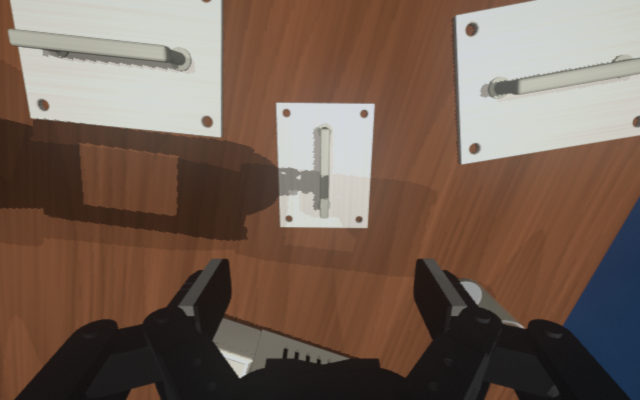

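The small plate fills (277..374, 103..228), with its holes at (364,114), (286,113), (289,218), (359,219) and the handle bar near x = 325. The larger plates are at the upper left and right. The beaker is at lower right, near (475,295), so I check its distance too.

Run:
```python
from h import *
c=dict(np.load("w6.npz")); P=cloud(c)
b=[blob(c,*x,7) for x in [(364,114),(286,113),(289,218),(359,219)]]
print(np.round(b,1).tolist(), fit2(HOL,[onz(c,*x,.005) for x in b]))
m=(P[...,2]>.030)&(P[...,2]<.05)&(np.hypot(P[...,0]-.56,P[...,1]-.137)<.07)
q=P[m]; print("bar",cv2.minAreaRect((q[:,:2]*1000).astype(np.float32)),np.median(q[:,2]),len(q))
pz=P[120:210,285:300][...,2]; print("plate z",np.median(pz))
t=dict(np.load("top.npz")); PT=cloud(t)
for n,(u,v) in dict(beakerbase=(316,131),beakertop=(315,118)).items(): print(n,onz(t,u,v,0 if 'base' in n else .095),PT[v,u])
```

```text
[[363.7, 113.3], [286.1, 112.5], [288.4, 218.2], [358.7, 219.0]] (array([0.56213128, 0.13936404]), np.float64(14.225833656930446), array([0.00015507, 0.00017393, 0.00012586, 0.00013859]))
bar ((562.3046264648438, 139.94277954101562), (9.950214385986328, 98.84568786621094), 14.709650993347168) 0.039579541138905674 810
plate z 0.004768086717689203
beakerbase [0.78818107 0.01247068 0.        ] [0.78650712 0.01223173 0.00592895]
beakertop [0.79703402 0.01169063 0.095     ] [0.81730078 0.01446085 0.03080764]
```

The plate and its bar agree: centre (0.5622, 0.1396), yaw 14.4°, bar top 39.6 mm, plate top 4.8 mm, and clear of everything. Now I descend onto the handle.

```bash
python3 -m creep '[{"claw":110,"dx":2.6,"dy":-1.9,"dz":0,"wx":0,"wy":0,"wz":0},{"claw":110,"dx":0,"dy":0,"dz":30,"wx":0,"wy":0,"wz":0},{"claw":110,"dx":0,"dy":0,"dz":35,"wx":0,"wy":0,"wz":0},{"claw":110,"dx":0,"dy":0,"dz":35,"wx":0,"wy":0,"wz":0},{"claw":110,"dx":0,"dy":0,"dz":30,"wx":0,"wy":0,"wz":0},{"claw":110,"dx":0,"dy":0,"dz":20,"wx":0,"wy":0,"wz":0},{"claw":110,"dx":0,"dy":0,"dz":0,"wx":0,"wy":0,"wz":0},{"claw":110,"dx":0,"dy":0,"dz":0,"wx":0,"wy":0,"wz":0}]' 80
python3 - <<'E'
from h import *
c=r.camera('wrist'); save(c,'w7.png')
E
```

```text
t: 8.82
eef_pos: [0.5623, 0.1379, 0.1101]
tcp_rot: [-180.0, 0.2, 14.4]
force: [0.6, -0.7, 1.8]
finger_gap: 0.0488
```

View pics/w7.png

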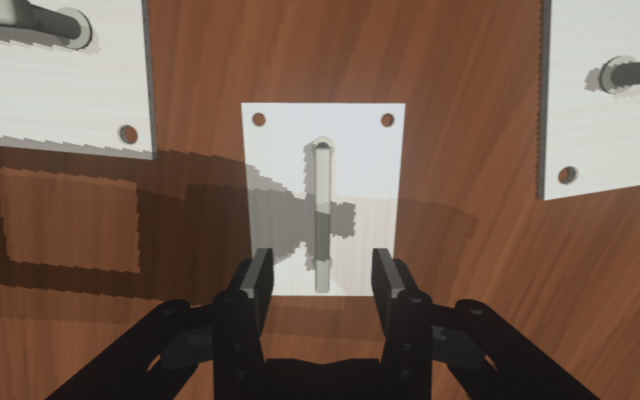

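The handle is centred between the jaws (bar x≈323, jaws 270..375). I lower the last 68 mm.

```bash
python3 -m creep '[{"claw":110,"dx":0,"dy":0,"dz":25,"wx":0,"wy":0,"wz":0},{"claw":110,"dx":0,"dy":0,"dz":23,"wx":0,"wy":0,"wz":0},{"claw":110,"dx":0,"dy":0,"dz":14,"wx":0,"wy":0,"wz":0},{"claw":110,"dx":0,"dy":0,"dz":4,"wx":0,"wy":0,"wz":0},{"claw":110,"dx":0,"dy":0,"dz":0,"wx":0,"wy":0,"wz":0},{"claw":110,"dx":0,"dy":0,"dz":0,"wx":0,"wy":0,"wz":0}]'; python3 -c "
from h import *
save(r.camera('wrist'),'w8.png'); print(r.get_obs()['eef_pos'])"
```

```text
t: 9.37
eef_pos: [0.5649, 0.1393, 0.0474]
tcp_rot: [180.0, -0.2, 14.5]
force: [0.8, 0.3, 0.6]
finger_gap: 0.0486
[0.56510115 0.13933178 0.04762737]
```

View pics/w8.png

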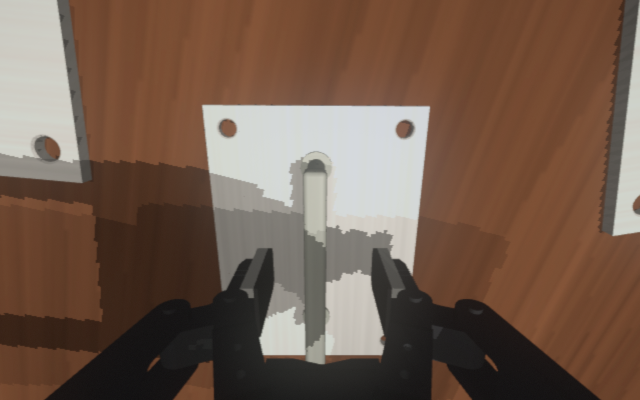

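The bar (x≈315) is about 2 mm left of the jaw middle (322). I correct dx by -2, go down 5 mm and close.

```bash
python3 -m creep '[{"claw":110,"dx":-2.5,"dy":0,"dz":5,"wx":0,"wy":0,"wz":0},{"claw":110,"dx":0,"dy":0,"dz":0,"wx":0,"wy":0,"wz":0},{"claw":160,"dx":0,"dy":0,"dz":0,"wx":0,"wy":0,"wz":0},{"claw":255,"dx":0,"dy":0,"dz":0,"wx":0,"wy":0,"wz":0},{"claw":255,"dx":0,"dy":0,"dz":0,"wx":0,"wy":0,"wz":0},{"claw":255,"dx":0,"dy":0,"dz":0,"wx":0,"wy":0,"wz":0},{"claw":255,"dx":0,"dy":0,"dz":0,"wx":0,"wy":0,"wz":0},{"claw":255,"dx":0,"dy":0,"dz":0,"wx":0,"wy":0,"wz":0}]' 80; python3 -c "
from h import *
save(r.camera('wrist'),'w9.png'); print(r.get_obs()['eef_pos'])"
```

```text
t: 10.08
eef_pos: [0.5611, 0.1387, 0.0407]
tcp_rot: [180.0, -0.0, 14.5]
force: [-0.4, -0.3, 3.5]
finger_gap: 0.0084
[0.56115541 0.1387489  0.04071402]
```

View pics/w9.png

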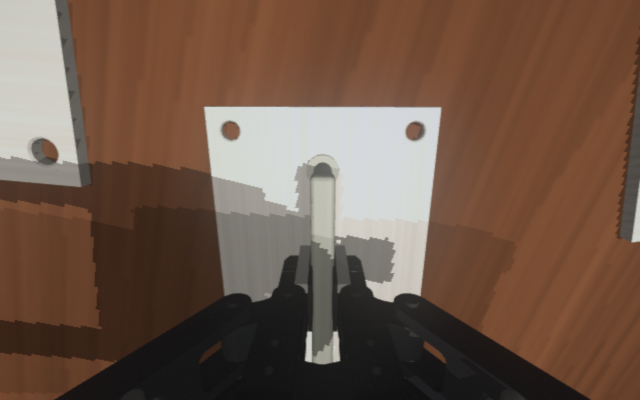

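Gripped. Lifting.

```bash
python3 -m creep '[{"claw":255,"dx":0,"dy":0,"dz":-5,"wx":0,"wy":0,"wz":0},{"claw":255,"dx":0,"dy":0,"dz":-10,"wx":0,"wy":0,"wz":0},{"claw":255,"dx":0,"dy":0,"dz":-20,"wx":0,"wy":0,"wz":0},{"claw":255,"dx":0,"dy":0,"dz":-25,"wx":0,"wy":0,"wz":0},{"claw":255,"dx":0,"dy":0,"dz":-25,"wx":0,"wy":0,"wz":0},{"claw":255,"dx":0,"dy":0,"dz":-25,"wx":0,"wy":0,"wz":0},{"claw":255,"dx":0,"dy":0,"dz":-25,"wx":0,"wy":0,"wz":0},{"claw":255,"dx":0,"dy":0,"dz":-20,"wx":0,"wy":0,"wz":0},{"claw":255,"dx":0,"dy":0,"dz":-5,"wx":0,"wy":0,"wz":0},{"claw":255,"dx":0,"dy":0,"dz":0,"wx":0,"wy":0,"wz":0},{"claw":255,"dx":0,"dy":0,"dz":0,"wx":0,"wy":0,"wz":0}]'
python3 - <<'E'
from h import *
c=r.camera('wrist'); save(c,'w10.png'); np.savez("w10.npz",**c); o=r.get_obs(); print(o['eef_pos'],o['tcp_rot'],o['force'])
P=cloud(c)
for u,v in [(215,120),(425,120),(250,250),(400,250)]: print(P[v,u])
E
```

```text
t: 11.05
eef_pos: [0.5603, 0.1386, 0.1994]
tcp_rot: [-180.0, 0.1, 14.5]
force: [-0.6, 0.6, -4.0]
finger_gap: 0.0083
[0.55974395 0.13853784 0.19845158] [-1.79976227e+02  1.66186714e-01  1.44981842e+01] [ 0.2341577   0.41433643 -2.81940508]
[0.49497401 0.19303476 0.16464666]
[0.59031618 0.21775484 0.16322995]
[0.52303702 0.130371   0.16337404]
[0.60071336 0.15072367 0.16359014]
```

View pics/w10.png

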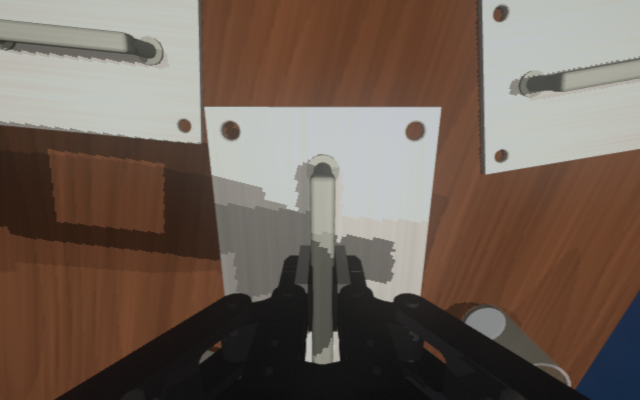

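The plate hangs level (top z 0.163 to 0.165) and the grip is symmetric. I work out its pose in the hand and the transfer move.

```bash
cat >> h.py <<'E'
def toolR(yaw): a=np.radians(yaw); return np.array([[np.cos(a),np.sin(a)],[np.sin(a),-np.cos(a)]]) # cols tool x, y
E
python3 - <<'E'
from h import *
c=dict(np.load("w10.npz")); o=r.get_obs()
b=[blob(c,*x,9) for x in [(415,131),(231,131)]]; X=[onz(c,*x,.1635) for x in b]
t,th,e=fit2(HOL[:2],X); print(np.round(b,1).tolist(),t,th,e)
yaw=o['tcp_rot'][2]; off=toolR(yaw).T@(t-o['eef_pos'][:2]); print("plate centre in tool (mm)",off*1000,"dyaw",th-yaw)
rim=np.array([.6052,-.2138]); ry=-7.4
ty=ry-(th-yaw); tgt=rim-toolR(ty)@off; d=tgt-o['eef_pos'][:2]
print("target",tgt,ty,"turn wz",-np.radians(ty-yaw),"then shift in tool axes",toolR(ty).T@d*1000)
E
```

```text
[[417.8, 128.3], [231.2, 130.3]] [0.56230115 0.13991281] 15.178884351524744 [0.00027807 0.00027807]
plate centre in tool (mm) [ 2.81998995 -0.69099705] dyaw 0.6807001233279006
target [ 0.60231088 -0.21408774] -8.080700123327901 turn wz 0.39407587336113153 then shift in tool axes [ 91.71206234 343.14084277]
```

```bash
python3 -m creep '[{"claw":255,"dx":0,"dy":0,"dz":0,"wx":0,"wy":0,"wz":0.077},{"claw":255,"dx":0,"dy":0,"dz":0,"wx":0,"wy":0,"wz":0.077},{"claw":255,"dx":0,"dy":0,"dz":0,"wx":0,"wy":0,"wz":0.077},{"claw":255,"dx":0,"dy":0,"dz":0,"wx":0,"wy":0,"wz":0.077},{"claw":255,"dx":0,"dy":0,"dz":0,"wx":0,"wy":0,"wz":0.077},{"claw":255,"dx":6.5,"dy":24.5,"dz":0,"wx":0,"wy":0,"wz":0},{"claw":255,"dx":6.5,"dy":24.5,"dz":0,"wx":0,"wy":0,"wz":0},{"claw":255,"dx":6.5,"dy":24.5,"dz":0,"wx":0,"wy":0,"wz":0},{"claw":255,"dx":6.5,"dy":24.5,"dz":0,"wx":0,"wy":0,"wz":0},{"claw":255,"dx":6.5,"dy":24.5,"dz":0,"wx":0,"wy":0,"wz":0},{"claw":255,"dx":6.5,"dy":24.5,"dz":0,"wx":0,"wy":0,"wz":0},{"claw":255,"dx":6.5,"dy":24.5,"dz":0,"wx":0,"wy":0,"wz":0},{"claw":255,"dx":6.5,"dy":24.5,"dz":0,"wx":0,"wy":0,"wz":0},{"claw":255,"dx":6.5,"dy":24.5,"dz":0,"wx":0,"wy":0,"wz":0},{"claw":255,"dx":6.5,"dy":24.5,"dz":0,"wx":0,"wy":0,"wz":0},{"claw":255,"dx":6.5,"dy":24.5,"dz":0,"wx":0,"wy":0,"wz":0},{"claw":255,"dx":6.5,"dy":24.5,"dz":0,"wx":0,"wy":0,"wz":0},{"claw":255,"dx":6.5,"dy":24.5,"dz":0,"wx":0,"wy":0,"wz":0},{"claw":255,"dx":6.5,"dy":24.5,"dz":0,"wx":0,"wy":0,"wz":0}]'
python3 -m creep '[{"claw":255,"dx":0,"dy":0,"dz":20,"wx":0,"wy":0,"wz":0},{"claw":255,"dx":0,"dy":0,"dz":10,"wx":0,"wy":0,"wz":0},{"claw":255,"dx":0,"dy":0,"dz":0,"wx":0,"wy":0,"wz":0},{"claw":255,"dx":0,"dy":0,"dz":0,"wx":0,"wy":0,"wz":0}]'
python3 - <<'E'
from h import *
for n in ("wrist","top","scene"):
    c=r.camera(n); np.savez(n+"11.npz",**c); save(c,n+'11.png')
    if n=="top": save(c,"top11c.png",(340,140,460,280),4)
    if n=="scene": save(c,"scene11c.png",(190,160,310,280),5)
E
```

```text
t: 12.68
eef_pos: [0.6047, -0.214, 0.1973]
tcp_rot: [-179.9, 0.2, -7.6]
force: [1.1, 0.1, -2.0]
finger_gap: 0.0089
t: 13.02
eef_pos: [0.6043, -0.2118, 0.1674]
tcp_rot: [-179.9, 0.3, -7.5]
force: [-0.1, 0.2, -2.3]
finger_gap: 0.0083
```

View pics/wrist11.png

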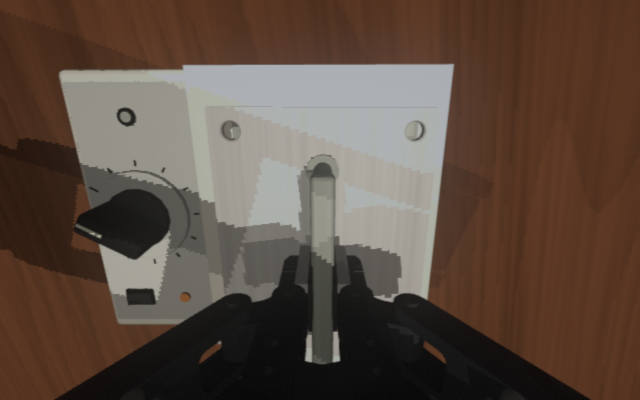

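View pics/top11c.png

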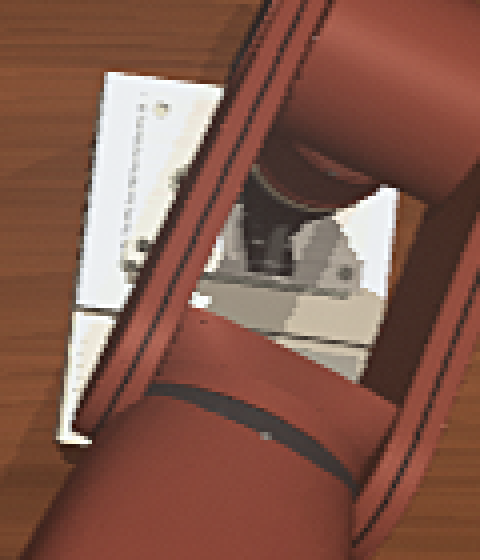

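View pics/scene11c.png

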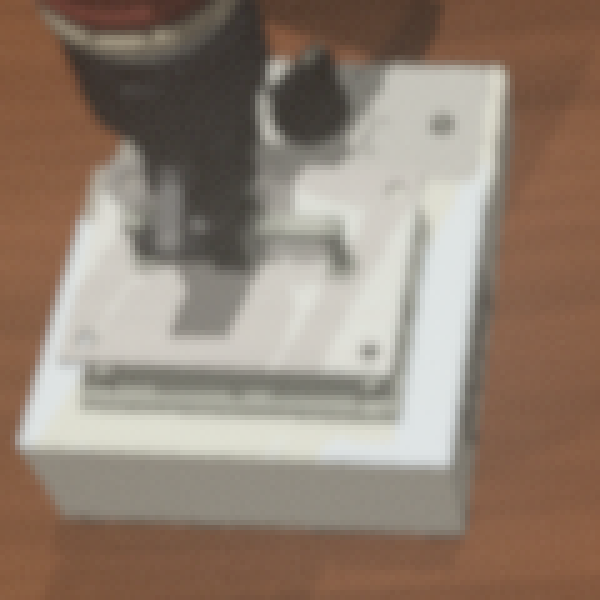

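Through the plate's hole at (231,131) a dark rim hole shows. I descend to a few cm/mm above the rim and measure there.

```bash
python3 -m creep '[{"claw":255,"dx":0,"dy":0,"dz":8,"wx":0,"wy":0,"wz":0},{"claw":255,"dx":0,"dy":0,"dz":5,"wx":0,"wy":0,"wz":0},{"claw":255,"dx":0,"dy":0,"dz":5,"wx":0,"wy":0,"wz":0},{"claw":255,"dx":0,"dy":0,"dz":0,"wx":0,"wy":0,"wz":0},{"claw":255,"dx":0,"dy":0,"dz":0,"wx":0,"wy":0,"wz":0},{"claw":255,"dx":0,"dy":0,"dz":0,"wx":0,"wy":0,"wz":0}]'
python3 - <<'E'
from h import *
c=r.camera("wrist"); np.savez("wrist12.npz",**c)
g=c["image"][:,:,::-1]
a=[cv2.resize(g[110:150,x-20:x+20],None,fx=9,fy=9,interpolation=cv2.INTER_CUBIC) for x in (231,415)]
cv2.imwrite("pics/w12c.png",np.hstack(a))
s=r.camera("scene"); np.savez("scene12.npz",**s); save(s,"scene12c.png",(190,180,290,260),7)
o=r.get_obs(); print(o['eef_pos'],o['tcp_rot'],o['force'])
E
```

```text
t: 13.67
eef_pos: [0.606, -0.2133, 0.1523]
tcp_rot: [-180.0, 0.0, -7.6]
force: [-0.2, -0.4, -2.8]
finger_gap: 0.0085
[ 0.6061689  -0.21348362  0.1526481 ] [ 1.79986645e+02 -3.28927850e-02 -7.56405680e+00] [ 0.23701245  0.21371005 -2.99064363]
```

View pics/w12c.png

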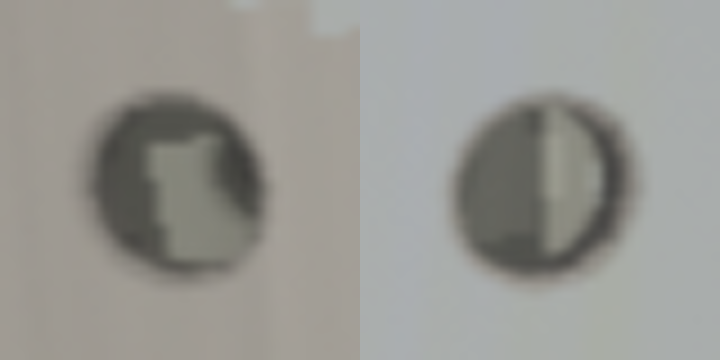

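View pics/scene12c.png

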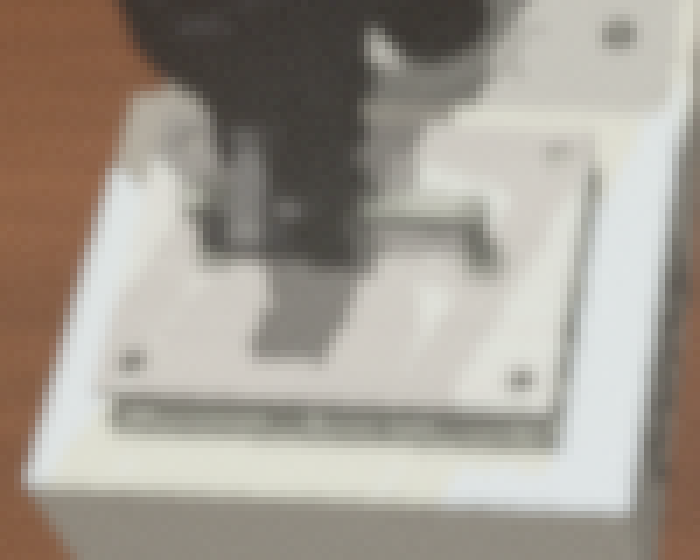

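Run:
```python
from h import *
c=dict(np.load("wrist12.npz")); P=cloud(c)
pl=np.median(P[150:200,260:290][...,2]); pr=np.median(P[140:200,360:410][...,2]); print("plate top z",pl,pr)
zt=.1175
h=[(415,130.4),(230.8,130.9)]
X=np.array([onz(c,*q,zt) for q in h]); t,th,e=fit2(HOL[:2],X); print("plate via wrist",t,th,e)
for q,x in zip(h,X): print(q,"expect rim hole at",proj(c,[x[0],x[1],.093]), "crop",(proj(c,[x[0],x[1],.093])-[ (211 if q[0]<300 else 395),110])*9, "px/mm",np.linalg.norm(proj(c,[x[0]+.001,x[1],.093])-proj(c,[x[0],x[1],.093])))
s0=dict(np.load("scene.npz")); s=dict(np.load("scene12.npz"))
rp=[(265.1,238.3),(270.3,206.9),(210.8,236.0)]
pp=[blob(s,*q,3) for q in [(264.3,234.3),(269.3,201.7),(208.6,231.6)]]; print(np.round(pp,1).tolist())
mod=[HOL[0],HOL[1],HOL[3]]
for zr in(.093,):
    a=[onz(s0,*q,zr) for q in rp]; b=[onz(s,*q,zr+.0245) for q in pp]
    print("scene rim",fit2(mod,a),"plate",fit2(mod,b)); print((np.array(b)-a)*1000)
```

```text
plate top z 0.11638187595574834 0.11641467337549768
plate via wrist [ 0.606948   -0.21306319] -7.323444128468056 [0.00055817 0.00055817]
(415, 130.4) expect rim hole at [402.44642401 126.20727012] crop [ 67.01781611 145.86543111] px/mm 1.8533954266449268
(230.8, 130.9) expect rim hole at [243.14389689 126.64159518] crop [289.29507205 149.77435661] px/mm 1.8162920563465852
[[264.0, 233.9], [269.2, 201.1], [208.3, 231.1]]
scene rim (array([ 0.60213505, -0.21535656]), np.float64(-7.544081975909776), array([0.00018858, 0.00029509, 0.00032832])) plate (array([ 0.60307023, -0.21478708]), np.float64(-7.399717938081692), array([0.0012131 , 0.00125039, 0.00028702]))
[[ 2.19000848  0.76198293 24.5       ]
 [-0.48833474  0.42273284 24.5       ]
 [ 0.9584045   0.65462047 24.5       ]]
```

Wrist and scene both say the plate is about 1 to 1.7 mm too far in +x. I correct, lower to the final height, and recheck through the holes.

```bash
python3 -m creep '[{"claw":255,"dx":-1.3,"dy":0.3,"dz":2,"wx":0,"wy":0,"wz":0},{"claw":255,"dx":0,"dy":0,"dz":3,"wx":0,"wy":0,"wz":0},{"claw":255,"dx":0,"dy":0,"dz":2,"wx":0,"wy":0,"wz":0},{"claw":255,"dx":0,"dy":0,"dz":0,"wx":0,"wy":0,"wz":0},{"claw":255,"dx":0,"dy":0,"dz":0,"wx":0,"wy":0,"wz":0},{"claw":255,"dx":0,"dy":0,"dz":0,"wx":0,"wy":0,"wz":0}]'
cat > fin.py <<'E'
from h import *
import sys
k=sys.argv[1]
c=r.camera("wrist"); np.savez(f"wrist{k}.npz",**c)
g=c["image"][:,:,::-1]
a=[cv2.resize(g[110:150,x-20:x+20],None,fx=9,fy=9,interpolation=cv2.INTER_CUBIC) for x in (231,415)]
cv2.imwrite(f"pics/w{k}c.png",np.hstack(a))
s=r.camera("scene"); np.savez(f"scene{k}.npz",**s); save(s,f"scene{k}c.png",(190,180,290,260),7)
o=r.get_obs(); print(o['t'],o['eef_pos'],o['tcp_rot'],o['force'])
P=cloud(c)
zt=o['eef_pos'][2]-.035
print("plate top z",[round(float(np.median(P[v0:v1,u0:u1,2])),4) for v0,v1,u0,u1 in [(150,200,250,280),(140,200,360,410),(112,118,250,400),(260,280,400,412)]],"from TCP",zt)
h=[(415,130.4),(230.8,130.9)]
X=np.array([onz(c,*q,zt) for q in h]); print("plate via wrist",fit2(HOL[:2],X))
for q,x in zip(h,X): print("expect rim hole in crop",(proj(c,[x[0],x[1],.093])-[(211 if q[0]<300 else 355),110])*9)
s0=dict(np.load("scene.npz"))
rp=[(265.1,238.3),(270.3,206.9),(210.8,236.0)]; mod=[HOL[0],HOL[1],HOL[3]]
g0=[proj(s,np.r_[onz(s0,*q,.093)[:2],zt]) for q in rp]
pp=[blob(s,*q,3) for q in g0]
A=np.array([onz(s0,*q,.093) for q in rp]);B=np.array([onz(s,*q,zt) for q in pp])
print("scene plate-rim mm",np.round((B-A)[:,:2]*1000,1).tolist(),np.round((fit2(mod,B)[0]-fit2(mod,A)[0])*1000,1))
E
python3 fin.py 13
```

```text
t: 14.27
eef_pos: [0.6046, -0.2135, 0.1453]
tcp_rot: [-180.0, 0.0, -7.6]
force: [-0.2, 0.0, -2.8]
finger_gap: 0.0086
14.3667 [ 0.60472313 -0.2134971   0.14542778] [ 1.79995841e+02 -1.26145040e-02 -7.56052384e+00] [ 1.06137555  0.18472771 -3.02417557]
plate top z [0.1093, 0.1093, 0.1094, 0.1092] from TCP 0.11042778416605162
plate via wrist (array([ 0.60559682, -0.21318801]), np.float64(-7.324142763280028), array([0.0005506, 0.0005506]))
expect rim hole in crop [456.39079107 155.67895306]
expect rim hole in crop [260.43218093 159.74255596]
scene plate-rim mm [[0.7, 0.4], [0.3, 0.5], [-0.4, 0.8]] [0.1 0.6]
```

View pics/w13c.png

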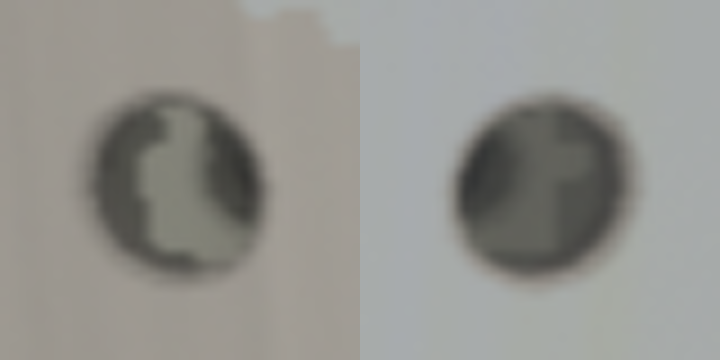

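View pics/scene13c.png

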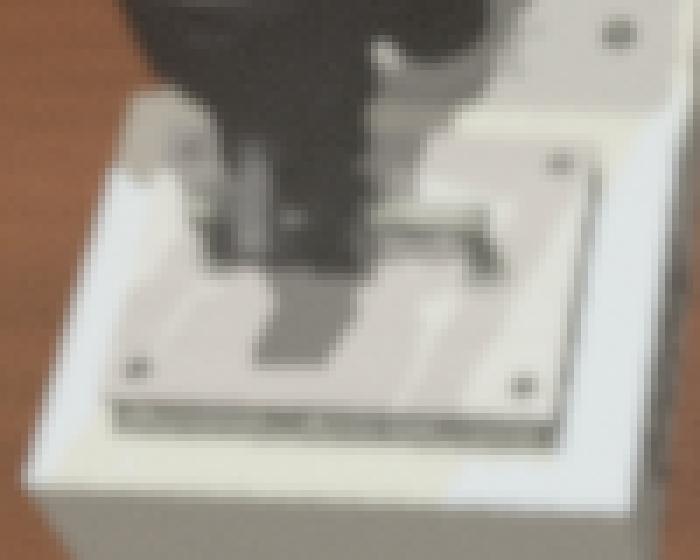

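The dark tapped-hole edges appear symmetrically through both holes, where perfect alignment predicts them (left hole edge at 208 against 210, right at 515 against 506, crop pixels of about 0.06 mm). Scene disagreement is under 1 mm and the height is mid-window. I make a last knob and bystander check, then hand in.

Run:
```python
from h import *
c=dict(np.load("wrist13.npz")); P=cloud(c)
m=(P[...,2]>.100)&(P[...,2]<.115)&(np.hypot(P[...,0]-.474,P[...,1]+.196)<.026)
print(cv2.minAreaRect((P[m][:,:2]*1000).astype(np.float32)),m.sum())
s=r.camera("scene"); s0=dict(np.load("scene.npz"))
d=cv2.absdiff(s["image"],s0["image"]).max(2)
for n,(a,b,x,y) in dict(beaker=(328,270,365,315),tray=(465,183,510,220),rack=(125,180,170,268)).items(): print(n,d[b:y,a:x].mean(),d[b:y,a:x].max())
print(r.get_obs()['qd'],r.get_obs()['eef_pos'])
r.sign_off()
```

```text
((474.4300842285156, -196.84527587890625), (15.242728233337402, 41.50507354736328), 52.378292083740234) 2481
beaker 3.7387387387387387 8
tray 4.136336336336337 9
rack 4.323737373737374 8
[ 0.14785623 -0.01938616 -0.09141141 -0.05910427  0.04635188 -0.07921315] [ 0.60473694 -0.21348765  0.14546879]
the job is handed in; nothing more can be done
```

The job is handed in with the knob at its off stop and the plate held level over the rim; sign-off gave no verdict.

**Knob:** I turned it anticlockwise about 1.2 rad until the wrist torque jumped at the stop. Afterwards its pointer stood at 150.2°, against 150.9° for the dial's end tick. The bar still read 52.4° in the last check, against 52.8° right after release.

**Plate:** I took the smallest of the three look-alikes, which measured 111 × 152 mm, by its handle. Its upper face reads 109–110 mm above the bench, so its underside is about 11–12 mm above the rim, level to within the depth reading, and the arm is still.

**Hole alignment:** The wrist camera shows two of the rim holes through the plate's holes within about 0.7 mm of true alignment. The scene camera gives offsets under 1 mm at the three holes it can see. The fourth was hidden, so it was not measured.

**Disagreements:**
- The cameras differ by up to 3 mm on absolute position, so I aligned using readings from the same camera.
- Triangulating the rim from the top and scene views gave a height of 96 mm, against the stated 93.
- The first two-view reading of the plate's holes was poor, so I replaced it with the wrist view.

**Bystanders:** The beaker, tray and rack areas of the scene picture look unchanged from the start.

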